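# Turn the leaf of the cheese display book

### The job

Turn the wooden leaf of the small cheese display stand over its spine, from the robot's right to its left, and press it down until it lies flat on the other side. Push it over with the fingertips or the outside of the fingers: do not grip it and do not slap it down. Leave the small cheese, the jar and the crock standing where they are.

Things in the scene. Friction and masses are not known exactly. Their poses are not given: they have to be found in the camera images.
- stand: Fixed stand: dark wooden plinth 170 (x) x 150 (y) x 55 mm high; a steel spine rod runs along its x axis between two cheeks (10 mm thick at x = +-80 mm, 68 mm high). Origin: centre of its underside, on the counter. z up, x along the spine and roughly away from the robot, +y to the side where the leaf must end (robot's left).
- spine (a point): Middle of the spine rod, which is the hinge axis of the leaf: 58 mm above the counter, straight above the stand's origin. Same axes as the stand.
- leaf (a joint): Leaf angle about the spine, rad: 0 flat on the stand's -y side (robot's right), 1.57 upright, 3.14 flat on the +y side (end stop, no spring). Starts raised, 0.12 to 0.45. Stiff hinge (0.17 N m friction): the leaf stays at whatever angle it is left and does not fall; 2 to 3 N near the free edge moves it.
- leaf_edge (a point): Middle of the free edge of the leaf, in mid-thickness, 150 mm from the spine. The leaf is a plywood board of about 120 g, 140 mm along the spine, reaching 8 to 150 mm from it, 6 mm thick (hinge axis in mid-thickness), the upper ply set in about 6 mm. It overhangs the plinth by 75 mm on either side, with clear space below.
- cheese: Bystander: small loose round cheese, 90 mm across, 40 mm high, beyond the stand. Origin at the centre of its underside.
- jar: Bystander: loose amber glass jar, 56 mm across, 75 mm high, beyond the stand. Origin at the centre of its underside.
- crock: Bystander: loose open white ceramic crock, 68 mm across, 55 mm high, on the robot's side of the stand. Origin at the centre of its underside.

How it is judged:
By the outcome, as a careful person would: the job done as asked, in the order asked, and still so for the second after the job is handed in, with the robot touching nothing.
It also fails if it takes over 40 s, if anything falls off the work surface, if the arm or the gripper's body presses on something with over 40 N, if the wrist force passes 120 N, or if a joint passes its speed limit or range.

### The arm

A 7-joint arm with a two-finger parallel gripper is mounted at the origin on the work surface. World frame = base frame: x ahead of the robot, y to its left, z up, the work surface at z = 0. Lengths are in m, angles in degrees, forces in N, time in s.
With the tool pointing down it reaches from about 0.35 to 0.775 m from the base axis. Payload 3.1 kg.
Tool frame: the origin (TCP) lies on the centre line of the jaws, within the pads' length; the fingertips stand 17 mm ahead of it and the grasp point (between the pads) lies 2 mm behind it (robot.tip_reach is the distance from the TCP to the fingertips, in m); z points along the fingers, y is the direction in which the jaws open and shut (so a half turn about z gives the same grasp; the last joint's range is limited). The gripper opens to 85 mm and grips with 20 to 120 N. Pads are 22 mm wide; open, the fingers measure 114 mm over their backs; the gripper's body (76 mm by 85 mm) begins 54 mm behind the grasp point. The pads swing forward as they close: fully open they stand 13 mm farther back than shut.
Start: joints at [-74.295, 17.813, 0.802, 86.603, -0.252, 75.585, -1.558], TCP at [0.171, 0.523, 0.248] pointing down, gripper open.
Joint ranges: [-154.91, 154.91], [-16.99, 109.72], [-72.82, 74.43], [7.12, 147.25], [-82.49, 262.49], [11.32, 116.49], [-174.64, 174.64]. Speed limits (degrees/s): [159.86, 159.86, 180, 180, 180, 180, 180].

### API

Orientations are given as [roll, pitch, yaw] about the fixed x, y, z axes, in that order (R = Rz(yaw) Ry(pitch) Rx(roll)).
In Python, from station import robot, fingers, vision, workorder, recognise gives the robot as it stands. Calls block until the motion is done:
- robot.move_to(position, orientation): joint-space move of the TCP to a pose.
- robot.line_to(position, orientation=None, velocity=0.15, f_stop=None): straight line of the TCP; orientation=None keeps the orientation; velocity is the mean speed in m/s. With f_stop (N) it stops when the force on the tool has changed by that much, and returns True; else False.
- robot.move_j(angles): joint-space move.
- fingers.gripper_to(opening, force=None): opening from 0.0 (shut) to 1.0 (fully open); force is the grip in N (None keeps the last); returns when the fingers have stopped.
- robot.pause(seconds).
- robot.inverse_kinematics(position, orientation): joint angles nearest the present ones, or None.
- vision.grab_frame(name): name is "scene" or "top" or "wrist"; returns the picture (420x560x3 uint8, red, green, blue); there is no depth.
- vision.calibration(name): a dict with "mtx" (3x3 intrinsics, pixels), "extrinsics" (4x4, takes a point from world to camera coordinates); the wrist camera has in their place "T_tool_cam" (4x4, takes a point from camera to tool coordinates, whose origin is the TCP and whose axes are the flange's). Camera axes: x right, y up, looking along -z (the intrinsics and any distortion apply to the point x, -y, -z); pixel columns grow to the right and rows downward; lengths in m; the calibration is good to about 2 mm. A picture is of the moment at which its call begins: read the wrist's pose just before it. calibration takes no time and is no camera call.
A pose or a line that the arm cannot do raises robot.PlanningError and nothing moves.
- workorder.close_job(): hands the job in, once; it reports no verdict.
Trained networks look in the newest picture that a camera, given by its name, has taken for a name from the list of things; names that differ only in an ending like _2 or _b are one class to them, and where a whole thing is asked for, a point or a joint stands for the part that bears it (a point fixed in the world has none). Each returns a list of dicts, best first, with "p" (0 to 1); they miss things now and then, are a little off and sometimes report something else, mostly with a low value. They report only what shows in the picture. A call takes as long as a camera call.
- recognise(label, camera): "rect" ([centre column, centre row, width, height] in pixels, round what is visible of it).
Readings, each from a call of its own:
- robot.current_time_s(): time.
- robot.current_joint_positions(): joint angles.
- robot.current_dq(): joint speeds.
- robot.current_joint_torque(): joint torques, N m.
- robot.current_tool_pos(): TCP position.
- robot.current_eef_rot(): TCP orientation.
- robot.current_contact_force(): force on the tool from outside, world axes, zero at the start.
- robot.current_torque(): the same for the moment, N m.
- robot.current_finger_gap(): opening from 0.0 (shut) to 1.0 (fully open).
Only numpy, scipy, OpenCV 4.12 (cv2) and the standard library are available. Lean on these libraries where they do the work, as an engineer would, in place of code of your own. Each camera call takes 0.05 s, during which the arm holds its last target.

## Working session

There is one attempt and no reset: what is moved stays moved. The work goes in short steps, each a Python script; the robot and the scene stay as the last script left them, time stands still between calls to the robot, and variables do not carry over. Pictures are saved under pics/ and viewed, and the job is handed in when it is done.

```bash
ls; mkdir -p pics; cat > h.py <<'E'
from station import robot, fingers, vision, workorder, recognise
import numpy as np, cv2
def save(name,cam):
    im=vision.grab_frame(cam); cv2.imwrite(f'pics/{name}.png',im[:,:,::-1]); return im
E
python3 - <<'E'
from h import *
for c in ['scene','top']:
    save('a_'+c,c); 
    k=vision.calibration(c); print(c,{a:np.round(np.array(b),4).tolist() for a,b in k.items() })
    for l in ['stand','leaf','cheese','jar','crock']:
        print(l,[(np.round(d['rect'],1).tolist(),round(d['p'],2)) for d in recognise(l,c)][:2])
print(robot.current_time_s(),robot.current_eef_rot(),robot.tip_reach)
E
```

```text
pics
scene {'mtx': [[391.9813, 0.0, 285.7107], [0.0, 391.9813, 205.2821], [0.0, 0.0, 1.0]], 'extrinsics': [[0.6238, 0.7815, -0.0063, -0.3864], [-0.399, 0.3254, 0.8573, 0.1452], [0.6721, -0.5323, 0.5148, -1.2379], [0.0, 0.0, 0.0, 1.0]]}
stand [([268.6, 236.9, 118.5, 79.1], 0.57)]
leaf [([258.2, 237.1, 100.7, 46.0], 0.88), ([236.8, 202.3, 28.6, 35.5], 0.2)]
cheese [([343.4, 292.2, 54.8, 49.0], 0.69)]
jar [([372.4, 229.1, 28.2, 40.6], 0.61)]
crock [([238.4, 201.3, 29.0, 30.0], 0.91), ([343.3, 292.5, 53.0, 47.8], 0.54)]
top {'mtx': [[384.0147, 0.0, 282.469], [0.0, 384.0147, 205.2234], [0.0, 0.0, 1.0]], 'extrinsics': [[0.0112, -0.9999, 0.0081, 0.0487], [0.9869, 0.0124, 0.1611, -0.5754], [-0.1612, 0.0061, 0.9869, -0.7964], [0.0, 0.0, 0.0, 1.0]]}
stand [([317.6, 199.2, 118.9, 106.6], 0.61)]
leaf [([335.5, 186.0, 90.7, 82.2], 0.71)]
cheese [([310.3, 118.0, 39.0, 44.9], 0.64)]
jar [([233.2, 148.9, 28.6, 28.6], 0.74)]
crock [([302.0, 282.4, 34.2, 35.1], 0.82)]
0.6 [ 1.79991840e+02 -1.30080418e-04  1.61909178e+02] 0.017
```

```bash
python3 - <<'E'
import cv2
a=cv2.imread('pics/a_top.png')[90:330,190:430]
cv2.imwrite('pics/a_top_z.png',cv2.resize(a,None,fx=2.5,fy=2.5,interpolation=cv2.INTER_CUBIC))
a=cv2.imread('pics/a_scene.png')[160:340,180:420]
cv2.imwrite('pics/a_scene_z.png',cv2.resize(a,None,fx=3,fy=3,interpolation=cv2.INTER_CUBIC))
E
```

```text
(no output)
```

View pics/a_top_z.png

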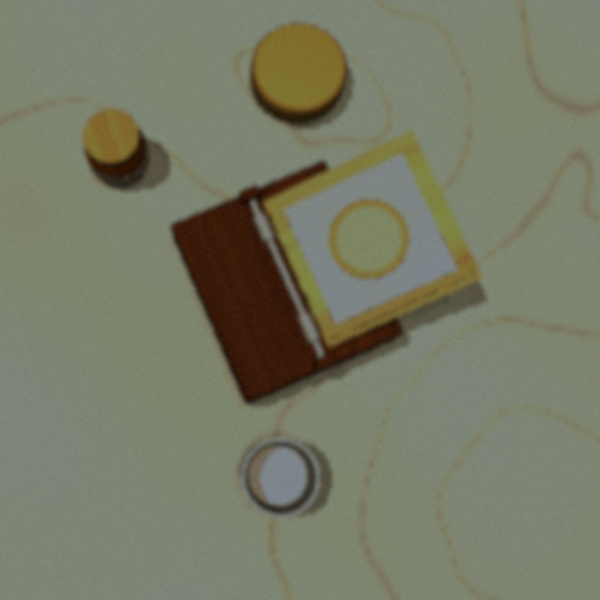

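View pics/a_scene_z.png

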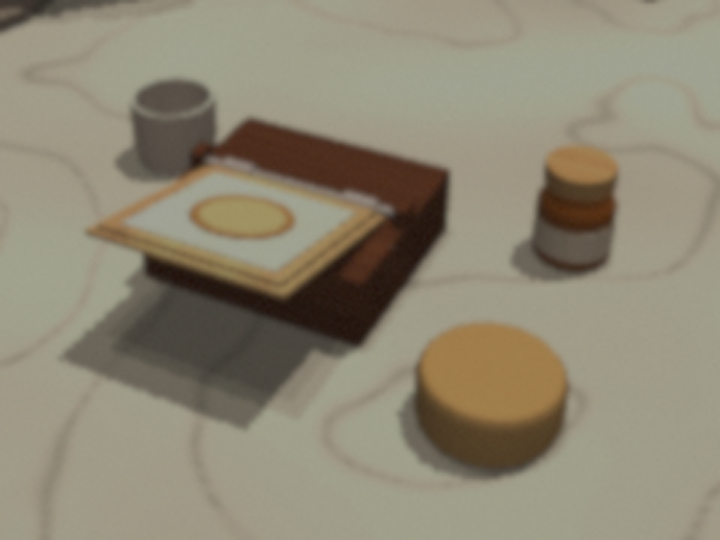

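View pics/a_top.png

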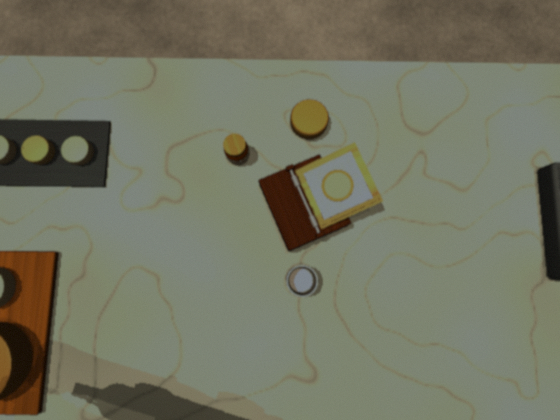

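```bash
cat >> h.py <<'E'
def proj(cam,P):
    k=vision.calibration(cam); P=np.atleast_2d(P)
    E=np.array(k['extrinsics']); c=P@E[:3,:3].T+E[:3,3]; c=c*[1,-1,-1]
    d=k.get('dist',None)
    u=c@np.array(k['mtx']).T
    return u[:,:2]/u[:,2:]
def Rz(a): return np.array([[np.cos(a),-np.sin(a),0],[np.sin(a),np.cos(a),0],[0,0,1]])
def st2w(p,P): return np.atleast_2d(P)@Rz(p[2]).T+[p[0],p[1],0]
def leafpt(th,x,r,n=0): # n along the leaf's upper normal (at th=0 up)
    return [x,-r*np.cos(th)+n*np.sin(th),.058+r*np.sin(th)+n*np.cos(th)]
E
python3 - <<'E'
from h import *
from scipy.optimize import least_squares
for c in ['scene','top']: print([k for k in vision.calibration(c)])
t=lambda x,y:(190+(x+.5)/2.5-.5,90+(y+.5)/2.5-.5); s=lambda x,y:(180+(x+.5)/3-.5,160+(y+.5)/3-.5)
obs=[('top',t(173,228),'p',.085,.075),('top',t(247,402),'p',-.085,.075),('top',t(402,332),'p',-.085,-.075),
('top',t(412,133),'l',.07,.15),('top',t(480,272),'l',-.07,.15),('top',t(325,345),'l',-.07,.008),('top',t(265,200),'l',.07,.008),
('scene',s(250,120),'p',-.085,.075),('scene',s(448,172),'p',.085,.075),('scene',s(361,345),'b',.085,-.075),('scene',s(446,235),'b',.085,.075),
('scene',s(90,232),'l',-.07,.15),('scene',s(285,297),'l',.07,.15)]
def f(q):
    r=[]
    for c,px,k,a,b in obs:
        P=[a,b,.055] if k=='p' else [a,b,0] if k=='b' else leafpt(q[3],a,b)
        r+=list(proj(c,st2w(q,P))[0]-px)
    return np.array(r)
o=least_squares(f,[.5,-.05,.4,.3],loss='soft_l1')
print(o.x,np.degrees(o.x[2:])); print(np.round(f(o.x).reshape(-1,2),1))
# bystanders by ray at base heights from top: centre mid-height
from scipy.optimize import fsolve
for n,px,h in [('cheese',(310.3,118),.02),('jar',(233.2,148.9),.0375),('crock',(302,282.4),.0275)]:
    w=fsolve(lambda a:proj('top',[a[0],a[1],h])[0]-px,[.5,0]); print(n,w, (Rz(o.x[2]).T@np.array([w[0]-o.x[0],w[1]-o.x[1],0]))[:2])
np.save('pose.npy',o.x)
E
```

```text
['mtx', 'extrinsics']
['mtx', 'extrinsics']
[0.58475233 0.00958949 0.42368895 0.22098805] [24.27558864 12.66168262]
[[-2.2 -2.1]
 [-0.6 -0.3]
 [ 0.9 -0.3]
 [-0.8 -1.9]
 [ 0.7  1.6]
 [ 0.8  0.4]
 [-1.7  0.1]
 [-1.3 -1.4]
 [ 0.9 -1.2]
 [-0.2  2.4]
 [ 0.3 -1.3]
 [-2.3  0.1]
 [-0.3  0. ]]
cheese [ 0.78795113 -0.00774608] [ 0.17810456 -0.09934305]
jar [0.70446078 0.16884263] [0.17459677 0.09595648]
crock [0.40842355 0.01108457] [-0.16012286  0.07385622]
```

```bash
cat > plan.py <<'E'
from h import *
from scipy.spatial.transform import Rotation as R
q=np.load('pose.npy'); W=.013
def tilt(thd,pm): return float(np.interp(thd,[0,40,165],[pm,pm,0]))
def rot(phid,mode):
    p=np.radians(phid); z=np.array([0,np.sin(p),-np.cos(p)]); sx=np.array([1.,0,0])
    s=1 if mode%2==0 else -1
    if mode<2: y=s*sx; x=np.cross(y,z)
    else: x=s*sx; y=np.cross(z,x)
    return Rz(q[2])@np.c_[x,y,z]
def tip(thd,phid,rc=.115,gap=0.):
    th=np.radians(thd);p=np.radians(phid); d=np.array([np.sin(p),-np.cos(p)]); a=np.array([d[1],-d[0]]) # yz
    u=np.array([-np.cos(th),np.sin(th)]); n=np.array([np.sin(th),np.cos(th)]) # n: up normal
    pts=[ -l*d+w*a for w in (-W,W) for l in np.linspace(0,.07,71)]+[w*a for w in np.linspace(-W,W,9)]
    pts=np.array(pts); rr=pts@u; nn=pts@n
    k=rr+rc<.153   # tip centre placed at radius rc
    off=-.003-gap-nn[k].max()
    c=rc*u+off*n
    return np.array([0,c[0],.058+c[1]])
def pose(thd,pm,mode,rc=.115,gap=0.,back=0.,sx=0.,phid=None):
    ph=tilt(thd,pm) if phid is None else phid
    M=rot(ph,mode); t=tip(thd,ph,rc,gap)+[sx,0,0]
    P=st2w(q,t)[0]-M[:,2]*(robot.tip_reach+back)
    return P,R.from_matrix(M).as_euler('xyz',degrees=True)
E
python3 - <<'E'
from plan import *
th0=np.degrees(q[3])
for mode in range(4):
  for pm in (50,60,70):
    seq=[pose(th0,pm,mode,gap=.012,back=.1)]+[pose(th0,pm,mode,gap=.012)]+[pose(t,pm,mode) for t in np.arange(20,181,20)]
    sol=[robot.inverse_kinematics(*s) for s in seq]
    print(mode,pm,''.join('.' if s is None else 'o' for s in sol), None if sol[1] is None else np.round(sol[1]), None if sol[-1] is None else np.round(sol[-1]))
for t in [th0,20,40,90,140,180]: print(t,np.round(tip(t,tilt(t,60)),3))
E
```

```text
0 50 .oooooooooo [ 13.  72.  35.  44. -59. 116.  60.] [-38.  29.  32. 101. -19.  56.  26.]
0 60 .oooooooooo [ 31.  78. -20.  31. -23. 116.  41.] [-38.  29.  32. 101. -19.  56.  26.]
0 70 ....ooooooo None [-38.  29.  32. 101. -19.  56.  26.]
1 50 .oooooooooo [  14.   71.   32.   43.  -57.  116. -121.] [ -57.   42.   64.  101.  -42.   65. -134.]
1 60 .oooooooooo [  31.   78.  -20.   31.  -23.  116. -139.] [ -57.   42.   64.  101.  -42.   65. -134.]
1 70 ....ooooooo None [ -57.   42.   64.  101.  -42.   65. -134.]
2 50 .oooooooooo [ 14.  71.  32.  43. -57. 116. -31.] [-40.  30.  36. 101. -21.  56. -61.]
2 60 .oooooooooo [ 31.  78. -20.  31. -23. 116. -49.] [-40.  30.  36. 101. -21.  56. -61.]
2 70 ....ooooooo None [-40.  30.  36. 101. -21.  56. -61.]
3 50 .oooooooooo [ 13.  72.  34.  44. -58. 116. 150.] [-26.  27.  17. 100.  -9.  54. 109.]
3 60 .oooooooooo [ 38.  85. -62.  30.  12. 115. 118.] [-26.  27.  17. 100.  -9.  54. 109.]
3 70 ....ooooooo None [-26.  27.  17. 100.  -9.  54. 109.]
12.661682615308763 [ 0.    -0.118  0.056]
20 [ 0.    -0.116  0.076]
40 [ 0.    -0.098  0.12 ]
90 [ 0.    -0.014  0.173]
140 [0.    0.082 0.139]
180 [0.    0.115 0.061]
```

```bash
python3 - <<'E'
from plan import *
th0=np.degrees(q[3])
yv=Rz(q[2])[:,1]
for mode in (0,2):
  for pm in (30,40,45,50):
   for sx in (0,-.03):
    P,o=pose(th0,pm,mode,gap=.012,sx=sx)
    seq=[(P-.08*yv+[0,0,.15],o),(P-.08*yv+[0,0,.08],o),(P-.07*yv,o),(P,o)]+[pose(t,pm,mode,sx=sx) for t in np.arange(20,181,20)]
    sol=[robot.inverse_kinematics(*s) for s in seq]
    print(mode,pm,sx,''.join('.' if s is None else 'o' for s in sol))
    if mode==0 and sx==0:
      for s in sol:
        if s is not None: print('   ',np.round(s))
E
```

```text
0 30 0 ooooooooooooo
    [ 12.  62.  43.  35. -53. 116.  56.]
    [  8.  67.  52.  42. -60. 113.  62.]
    [  7.  69.  48.  48. -57. 104.  66.]
    [ -1.  63.  48.  63. -56.  99.  68.]
    [ -2.  61.  50.  62. -56. 102.  67.]
    [ -5.  57.  54.  62. -56. 106.  65.]
    [-12.  51.  55.  69. -51. 102.  63.]
    [-18.  43.  52.  75. -44.  95.  58.]
    [-23.  35.  47.  81. -36.  87.  51.]
    [-31.  31.  46.  87. -31.  79.  44.]
    [-35.  28.  40.  93. -24.  70.  35.]
    [-37.  27.  35.  98. -18.  61.  28.]
    [-38.  29.  32. 101. -19.  56.  26.]
0 30 -0.03 ooooooooooooo
0 40 0 .oooooooooooo
    [ 26.  69.   1.  25. -28. 116.  45.]
    [ 14.  75.  45.  35. -63. 116.  60.]
    [  4.  68.  47.  54. -61. 110.  66.]
    [  4.  66.  49.  53. -61. 113.  65.]
    [  2.  62.  50.  55. -60. 115.  63.]
    [ -7.  55.  55.  63. -57. 111.  64.]
    [-15.  48.  55.  71. -51. 103.  61.]
    [-21.  38.  48.  79. -41.  92.  54.]
    [-28.  32.  45.  86. -34.  82.  47.]
    [-34.  29.  41.  92. -27.  72.  38.]
    [-37.  27.  35.  97. -19.  62.  28.]
    [-38.  29.  32. 101. -19.  56.  26.]
0 40 -0.
[... 453 characters left out ...]
-38.  29.  32. 101. -19.  56.  26.]
0 45 -0.03 ..ooooooooooo
0 50 0 ...oooooooooo
    [ 13.  72.  35.  44. -59. 116.  60.]
    [ 17.  67.  22.  44. -49. 114.  55.]
    [ 15.  62.  22.  47. -48. 115.  54.]
    [  2.  56.  43.  58. -56. 114.  60.]
    [-11.  51.  55.  68. -56. 110.  62.]
    [-18.  42.  50.  77. -46.  98.  57.]
    [-26.  34.  45.  85. -37.  85.  49.]
    [-33.  30.  42.  92. -29.  73.  40.]
    [-37.  27.  35.  97. -19.  62.  29.]
    [-38.  29.  32. 101. -19.  56.  26.]
0 50 -0.03 ..ooooooooooo
2 30 0 ooooooooooooo
2 30 -0.03 ooooooooooooo
2 40 0 .oooooooooooo
2 40 -0.03 .oooooooooooo
2 45 0 ..ooooooooooo
2 45 -0.03 ..ooooooooooo
2 50 0 ...oooooooooo
2 50 -0.03 ..ooooooooooo
```

```bash
cat > s1.py <<'E'
from plan import *
th0=np.degrees(q[3]); yv=Rz(q[2])[:,1]
fingers.gripper_to(0.0)
P,o=pose(th0,35,0,gap=.014,sx=-.02); P1=P-.08*yv
o15=R.from_matrix(rot(10,0)).as_euler('xyz',degrees=True)
robot.move_to(P1+[0,0,.17],o15)
print(robot.current_time_s(),np.round(robot.current_joint_positions()),np.round(robot.current_contact_force(),1))
print(robot.line_to(P1,o,velocity=.12,f_stop=12))
print(robot.current_time_s(),np.round(robot.current_joint_positions()),np.round(robot.current_tool_pos(),3),np.round(P1,3),np.round(robot.current_contact_force(),1))
save('b_scene','scene');save('b_top','top')
E
python3 s1.py
python3 - <<'E'
import cv2
a=cv2.imread('pics/b_scene.png'); b=cv2.imread('pics/b_top.png')
import numpy as np
cv2.imwrite('pics/b.png',np.vstack([cv2.resize(a[110:330,130:430],(800,587))[:587]])[:600])
cv2.imwrite('pics/b2.png',cv2.resize(b[80:330,180:480],(720,600)))
E
```

```text
4.4167 [ -7.  52.  63.  59. -49. 100.  66.] [ 1.1 -1.2  0.7]
False
5.9833 [ 11.  71.  48.  44. -60. 110.  66.] [ 0.656 -0.196  0.031] [ 0.656 -0.197  0.03 ] [ 0.1 -0.2  0.3]
```

View pics/b.png

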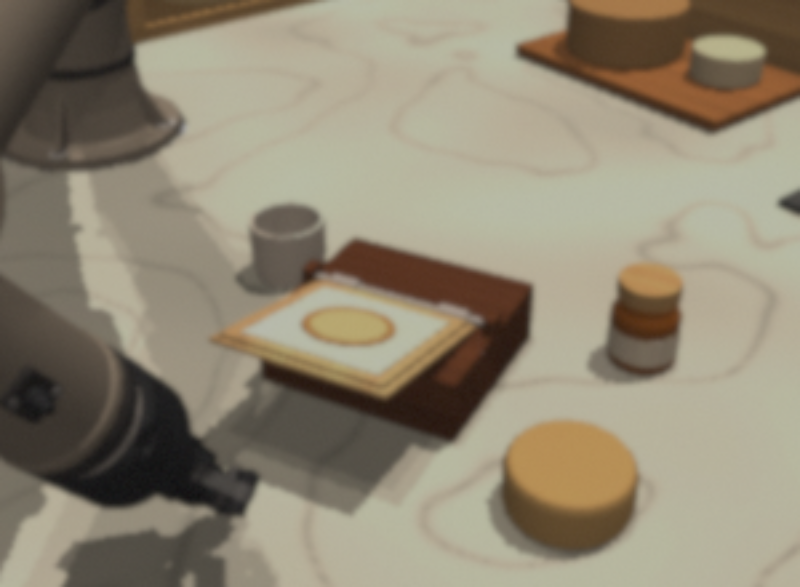

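View pics/b2.png

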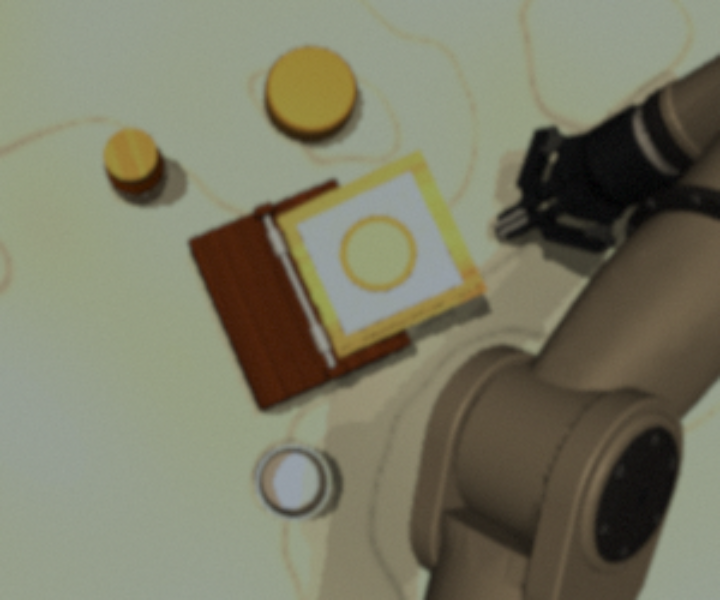

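```bash
cat > s2.py <<'E'
from plan import *
th0=np.degrees(q[3])
PM=35
P,o=pose(th0,PM,0,rc=.13,gap=.010,sx=-.02)
def go(P,o,v,f=12):
    h=robot.line_to(P,o,velocity=v,f_stop=f)
    print(round(robot.current_time_s(),2),h,np.round(robot.current_tool_pos(),3),np.round(robot.current_contact_force(),1),np.round(robot.current_joint_positions())[[3,5]],flush=True)
    return h
ok=not go(P,o,.1)
for t in (20,35,50):
    if not ok: break
    ok=not go(*pose(t,PM,0,rc=.13,sx=-.02),.12)
save('c_scene','scene');save('c_top','top')
a=cv2.imread('pics/c_scene.png'); b=cv2.imread('pics/c_top.png')
cv2.imwrite('pics/c.png',np.hstack([cv2.resize(a[110:330,130:400],(400,326)),cv2.resize(b[80:330,180:480],(400,326))]))
E
python3 s2.py
```

```text
6.96 False [ 0.627 -0.134  0.051] [ 0.3 -0.2 -0.5] [ 59. 107.]
7.38 False [ 0.626 -0.13   0.085] [-0.   0.   0.2] [ 59. 109.]
7.9 False [ 0.62  -0.117  0.127] [0.7 0.5 0. ] [ 59. 111.]
8.39 False [ 0.611 -0.096  0.16 ] [ 0.3 -0.8 -0.3] [ 64. 110.]
```

View pics/c.png

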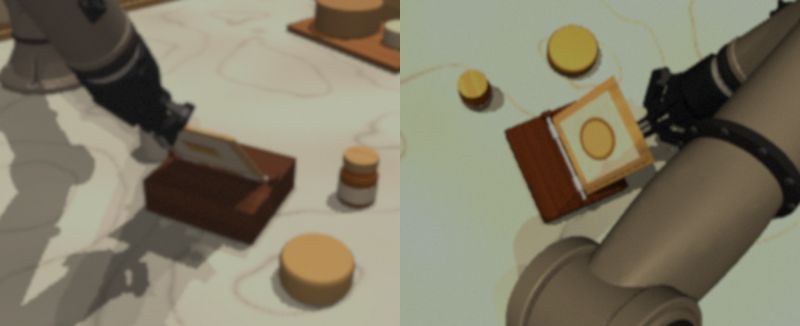

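The top view shows the leaf raised to roughly 45°, with the fingertips under its free edge and the cheese, jar and crock undisturbed. I'll carry on along the arc.

```bash
cat > s3.py <<'E'
from plan import *
PM=35
def go(P,o,v,f=12):
    h=robot.line_to(P,o,velocity=v,f_stop=f)
    print(round(robot.current_time_s(),2),h,np.round(robot.current_tool_pos(),3),np.round(robot.current_contact_force(),1),np.round(robot.current_joint_positions())[[3,5]],flush=True)
    return h
for t in (62,75,90,105,120,135,150):
    if go(*pose(t,PM,0,rc=.125,sx=-.02),.1): break
save('d_scene','scene');save('d_top','top')
a=cv2.imread('pics/d_scene.png'); b=cv2.imread('pics/d_top.png')
cv2.imwrite('pics/d.png',np.hstack([cv2.resize(a[110:330,130:400],(400,326)),cv2.resize(b[80:330,180:480],(400,326))]))
E
python3 s3.py
```

```text
8.95 False [ 0.6   -0.072  0.175] [-0.  -0.6 -0.3] [ 69. 106.]
9.4 False [ 0.589 -0.049  0.19 ] [-0.1  0.2  0.1] [ 74. 103.]
9.9 False [ 0.575 -0.018  0.198] [-0.1  0.2  0.2] [79. 98.]
10.4 False [0.561 0.013 0.198] [ 0.4  0.4 -0.5] [84. 93.]
10.9 False [0.547 0.044 0.189] [ 0.  -0.1  0.8] [90. 87.]
11.41 False [0.535 0.072 0.171] [-0.6  0.2  0.5] [94. 81.]
11.92 False [0.525 0.094 0.145] [-0.5  0.2  0.1] [99. 74.]
```

View pics/d.png

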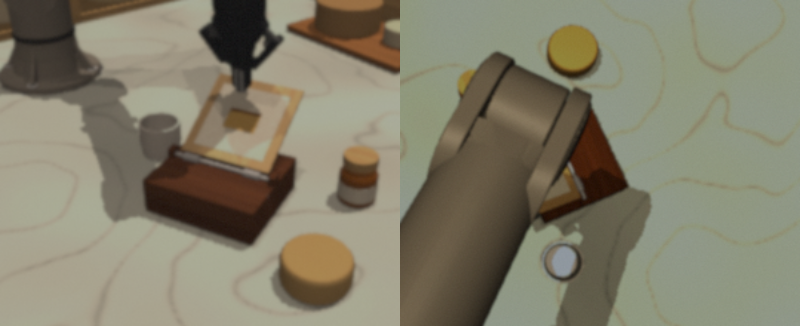

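The leaf is past upright and leaning to the +y side, with the fingertips behind it. Next comes a slow press down.

```bash
cat > s4.py <<'E'
from plan import *
PM=35
def go(P,o,v,f=12):
    h=robot.line_to(P,o,velocity=v,f_stop=f)
    print(round(robot.current_time_s(),2),h,np.round(robot.current_tool_pos(),4),np.round(robot.current_contact_force(),1),flush=True)
    return h
h=False
for t,v in ((160,.08),(170,.06)):
    h=go(*pose(t,PM,0,rc=.122,sx=-.02),v)
    if h: break
P,o=pose(180,PM,0,rc=.12,sx=-.02)
print('target flat TCP z',P[2])
if not h: h=go(P+[0,0,.004],o,.04,10)
if not h: h=go(P-[0,0,.012],o,.02,10)
robot.pause(.3)
print(np.round(robot.current_contact_force(),1),np.round(robot.current_tool_pos(),4))
save('e_scene','scene')
a=cv2.imread('pics/e_scene.png')
cv2.imwrite('pics/e.png',cv2.resize(a[110:330,130:430],(800,587)))
E
python3 s4.py
```

```text
12.46 False [0.5205 0.1031 0.1235] [-0.   0.2  1.2]
13.0 False [0.5171 0.1103 0.1009] [ 0.8 -0.6 -0.4]
target flat TCP z 0.07800000000000001
13.63 False [0.5169 0.1105 0.0818] [-0.1  0.1 -0.6]
14.05 True [0.5174 0.1108 0.0781] [-1.   0.9  7.2]
[-0.9  0.6  6.5] [0.5174 0.1107 0.078 ]
```

View pics/e.png

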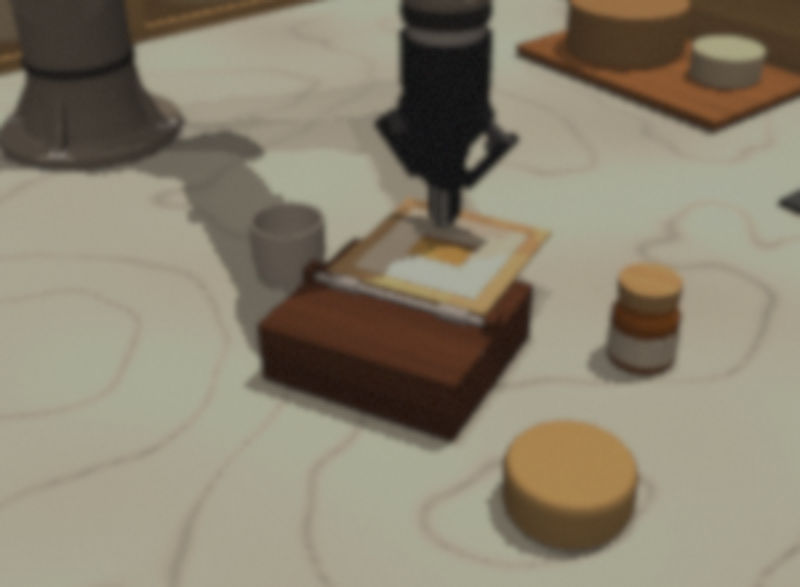

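Contact went firm (7–10 N, against about 1.5 N of hinge friction) at TCP z = 0.078, which is the computed height for a flat leaf. I'll retreat straight up and check.

```bash
cat > s5.py <<'E'
from plan import *
robot.line_to(np.array(robot.current_tool_pos())+[0,0,.12],velocity=.12)
P=np.array(robot.current_tool_pos())
robot.move_to([.25,.45,.28],robot.current_eef_rot())
print(robot.current_time_s(),robot.current_contact_force())
for c in ('scene','top'):
    im=save('f_'+c,c)[:,:,::-1].copy()
    print(c,[(l,[(np.round(d['rect'],1).tolist(),round(d['p'],2)) for d in recognise(l,c)][:1]) for l in ('leaf','cheese','jar','crock')])
    for th,col in ((180,(0,255,0)),(174,(0,0,255))):
        pts=[st2w(q,leafpt(np.radians(th),x,r,0))[0] for x,r in ((.07,.008),(.07,.15),(-.07,.15),(-.07,.008))]
        px=proj(c,pts); print(th,np.round(px,1).tolist())
    x0,y0=(180,140) if c=='scene' else (170,90)
    cv2.imwrite(f'pics/f_{c}_z.png',cv2.resize(im[y0:y0+200,x0:x0+250],None,fx=3,fy=3,interpolation=cv2.INTER_CUBIC))
E
python3 s5.py
```

```text
17.175 [ 1.01652503 -0.65170342  0.70814529]
scene [('leaf', [([292.9, 208.1, 86.7, 46.9], 0.76)]), ('cheese', [([342.1, 290.4, 51.6, 46.5], 0.7)]), ('jar', [([372.1, 227.6, 30.4, 41.1], 0.88)]), ('crock', [])]
180 [[311.0, 228.7], [335.9, 197.6], [282.3, 184.9], [252.1, 212.4]]
174 [[311.0, 228.3], [336.2, 191.8], [282.1, 179.4], [252.1, 212.1]]
top [('leaf', [([273.6, 217.8, 91.6, 81.0], 0.65)]), ('cheese', [([309.4, 118.5, 39.8, 44.4], 0.83)]), ('jar', []), ('crock', [([301.7, 280.9, 33.0, 34.0], 0.83)])]
180 [[287.4, 172.8], [227.5, 198.2], [252.6, 257.9], [313.7, 231.1]]
174 [[287.4, 172.7], [226.8, 196.7], [252.5, 257.5], [313.8, 231.0]]
```

View pics/f_scene_z.png

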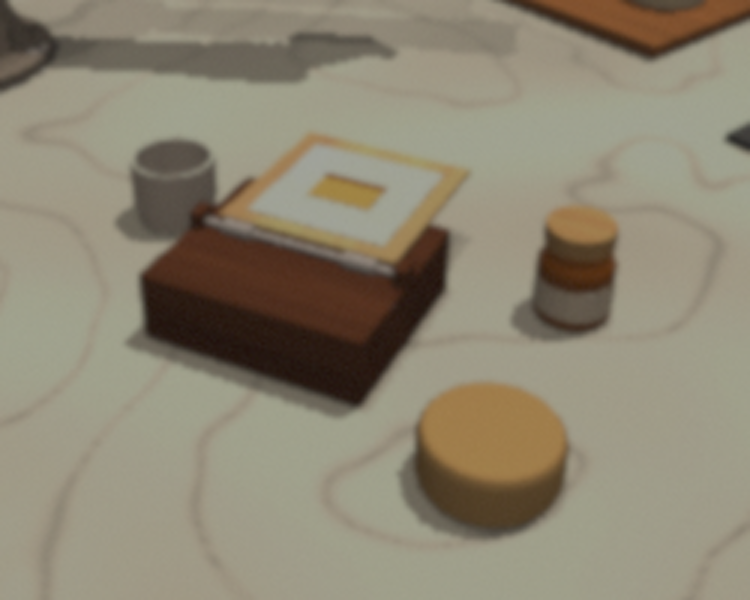

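View pics/f_top_z.png

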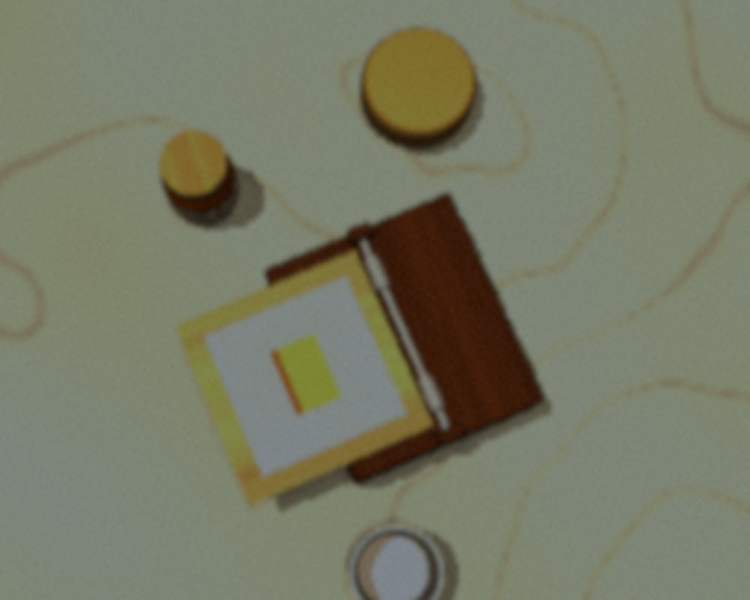

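```bash
python3 -c "
from h import *
workorder.close_job(); print(robot.current_time_s())"
```

```text
the job is handed in; nothing more can be done
the job is handed in; nothing more can be done
```

The leaf is turned over its spine and lies flat on the robot's left side. I handed the job in at about 17.5 s of the 40 s allowed.

**What I did:** I closed the fingers, slid them under the leaf's raised edge from the robot's right, and pushed the leaf round in short steps. I then pressed it down slowly at 2 cm/s. The push stopped on a firm reaction, with the fingertips at the height calculated for a flat leaf. About 7 N was still held there, well above the 1.5 N or so the hinge needs to move. After that I drew the arm up and clear.

**Last checks:**
- **Leaf:** In the scene camera, its free corners lie within about 2 px of where they should be at 180°. That method is only good to about 1–2°, so I rely on the firm stop as the better evidence that it is flat.
- **Cheese, jar and crock:** All three are standing, and wherever the network found them they were within 2 px of their starting places. It missed the crock in the scene picture and the jar in the top picture. Both show plainly there by eye and were found in the other view.
- **Forces:** The highest reading I printed was 7 N, and the press stop was set to trip at 10 N, far below the limits.

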